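# Tick off the bedtime eyedrops and start the timer

## Task

Tick off tonight's eyedrops by lightly pressing in the button on top of the cap of the tallest bottle, then of the flat-sided one, then of the squat one, and then tap the start bar of the blue timer and let it spring back. Leave the button of the middle-height round bottle and the timer's dial as they are, press gently, and do not lift, tip or push away any of the things on the cart.

Things in the scene. Friction and masses are not known exactly. Their poses are not given: they have to be found in the camera images.
- tray: Fixed grey moulded tray, 56 (its x) by 270 (its y) by 14 mm high, 4 mm floor, four open cells in a row along its y, centres 66.5 mm apart, one bottle standing loose in each, in any order. Origin: centre of the underside.
- tall: Tallest eyedrop bottle: round, 26 mm across, 82 mm to the top of its white screw cap (24 mm across), 92 mm with its tick button. White plastic, 20 to 55 g, loose in a tray cell. Origin: centre of its underside; z up.
- tall_top (a point): Centre of the top face of the tallest bottle's tick button; it goes down with the button. About 96 mm above the work surface while the button is out.
- tall_tick (a joint): Joint of the round grey tick button (18 mm across) on the cap of the tallest bottle: 0 = fully out (10 mm proud of the cap), grows as it is pressed straight down along the bottle, stop at 0.008 m (still 2 mm proud). It slides in against about 2.5 N of friction and stays where it is left. It is ticked from 0.004 m on. Starts between 0 and 0.001.
- flat: Flat-sided eyedrop bottle, the only one that is not round: a rectangular body 24 by 42 mm and 40 mm high (long side along its own y), 58 mm to the top of its cap (24 mm across), 68 mm with its tick button. White plastic, 20 to 55 g, loose in a tray cell. Origin: centre of its underside; z up.
- flat_top (a point): Centre of the top face of the flat-sided bottle's tick button; it goes down with the button. About 72 mm above the work surface while the button is out.
- flat_tick (a joint): Joint of the round grey tick button (18 mm across) on the cap of the flat-sided bottle: 0 = fully out (10 mm proud of the cap), grows as it is pressed straight down along the bottle, stop at 0.008 m (still 2 mm proud). It slides in against about 2.5 N of friction and stays where it is left. It is ticked from 0.004 m on. Starts between 0 and 0.001.
- squat: Squat eyedrop bottle: the lowest and widest of the round ones, 38 mm across, 40 mm to the top of its cap (24 mm across), 50 mm with its tick button. White plastic, 20 to 55 g, loose in a tray cell. Origin: centre of its underside; z up.
- squat_top (a point): Centre of the top face of the squat bottle's tick button; it goes down with the button. About 54 mm above the work surface while the button is out.
- squat_tick (a joint): Joint of the round grey tick button (18 mm across) on the cap of the squat bottle: 0 = fully out (10 mm proud of the cap), grows as it is pressed straight down along the bottle, stop at 0.008 m (still 2 mm proud). It slides in against about 2.5 N of friction and stays where it is left. It is ticked from 0.004 m on. Starts between 0 and 0.001.
- medium: Middle-height round eyedrop bottle, shaped like the tallest but shorter: 26 mm across, 58 mm to the top of its cap, 68 mm with its tick button; not due tonight, to be left alone. White plastic, 20 to 55 g, loose in a tray cell. Origin: centre of its underside; z up.
- medium_top (a point): Centre of the top face of the middle-height round bottle's tick button; it goes down with the button. About 72 mm above the work surface while the button is out.
- medium_tick (a joint): Joint of the round grey tick button (18 mm across) on the cap of the middle-height round bottle: 0 = fully out (10 mm proud of the cap), grows as it is pressed straight down along the bottle, stop at 0.008 m (still 2 mm proud). It slides in against about 2.5 N of friction and stays where it is left. It is ticked from 0.004 m on. Starts between 0 and 0.001.
- timer: Blue kitchen timer lying flat on rubber feet, loose, 150 to 300 g: case 80 (its x) by 120 (its y) mm, top face 32 mm above the surface. The start bar lies at its +y end (centre at y = +42 mm), a white dial of 54 mm diameter and 45 mm top height at y = -20 mm. Origin: centre of the underside.
- start_bar_top (a point): Centre of the top face of the timer's start bar, a blue bar 46 (timer's x) by 22 (timer's y) mm, 45 mm above the surface when out; goes down with the bar.
- start_bar (a joint): Start bar: 0 = out, grows as it is pressed down, stop at 0.007 m; starts the timer from 0.003 m on; a spring (about 0.8 N at the start, 2 N at 3 mm, 3.6 N at the stop) brings it back when released.
- dial_mark (a point): The black mark near the rim of the timer's dial, 23 mm from the dial's axis; the dial is already set, at any angle, turns easily and is to stay as it is.
- glasses_stand: White plastic reading glasses stand, 75 by 85 mm, back 110 mm high, glasses upright in it up to 145 mm. Bystander. Origin: centre of the underside.
- spoon_rest: White ceramic spoon rest, 88 mm round dish 16 mm high with a tab and a small spoon on it up to 28 mm high, reaching 85 mm towards its +y. Bystander. Origin: under the dish's centre.
- lip_balm: Ivory lip balm stick standing upright between tray and timer, 21 mm across, 68 mm high; tips over easily. Bystander. Origin: centre of the underside.
- cream: Cream jar, 56 mm across, 45 mm high. Bystander. Origin: centre of the underside.
- mug: White mug, 80 mm across, 90 mm high. Bystander. Origin: centre of the underside.
- pill_case: Low pill case, 40 (its x) by 114 (its y) by 24 mm high. Bystander. Origin: centre of the underside.
Not all that is in view belongs to the job. What is shaped like the flat but orange is not meant.

How it is judged:
By the outcome, as a careful person would: the job done as asked, in the order asked, and still so for the second after the job is handed in, with the robot touching nothing.
It also fails if it takes over 53 s, if anything falls off the work surface, if the arm or the gripper's body presses on something with over 40 N, if the wrist force passes 120 N, or if a joint passes its speed limit or range.

## Robot

A 6-joint arm with a two-finger parallel gripper is mounted at the origin on the work surface. World frame = base frame: x ahead of the robot, y to its left, z up, the work surface at z = 0. Lengths are in m, angles in degrees, forces in N, time in s.
With the tool pointing down it reaches from about 0.275 to 0.725 m from the base axis. Payload 5.6 kg.
Tool frame: the origin (TCP) lies midway between the tips of the shut fingers; the grasp point (between the pads) lies behind it (env.hold_point_z is the z of the grasp point in the tool frame, in m); z points along the fingers, y is the line along which they close (so a half turn about z gives the same grasp; the last joint's range is limited). The gripper opens to 85 mm and grips with 20 to 120 N. Pads are 22 mm wide; open, the fingers measure 114 mm over their backs; the gripper's body (76 mm by 85 mm) begins 54 mm behind the grasp point. The pads swing forward as they close: fully open they stand 13 mm farther back than shut.
Start: joints at [80.077, 14.616, 6.199, 0, -81.583, -16.306], TCP at [0.243, 0.493, 0.231] pointing down, gripper open.
Joint ranges: [-168.99, 168.99], [-69.2, 112.95], [-62.41, 85.93], [-164.36, 98.24], [-168.68, -3.75], [-174.98, 174.98]. Speed limits (degrees/s): [147.25, 147.25, 180, 180, 180, 180].

## Interface

Orientations are given as [roll, pitch, yaw] about the fixed x, y, z axes, in that order (R = Rz(yaw) Ry(pitch) Rx(roll)).
In Python, from rig import env, camera, get_calibration, workorder gives the robot as it stands.
- The arm moves only by the tool apply_moves, never from a script. Its argument "deltas" is text: rows parted by semicolons, each of 7 numbers parted by spaces: the shift along the world's x, y, z in cm, then the turn, a rotation vector about the world's x, y, z in degrees, then the opening, from -1 (shut) to 1 (fully open), so that 0 is half open. A call has 1 to 12 rows; each row is the pose to reach, as a shift and turn from the pose commanded when the call began; what a row does not reach only later rows make up. A row lasts 1/10 s, in which the tool goes at most 50 mm and 8.59 degrees, less where a joint would pass 70% of its speed; a pose out of reach is approached as far as the arm can. A call with a gripper value outside its range is refused whole. The fingers move at their own pace and stop on an object; "squeeze" is the grip in N (left out, the last holds). Time passes only in rows, so rows that repeat a pose let the fingers close. It gives the time, the measured TCP pose, the force, the opening and the grip force at its end, in the units of the state.
- env.read_state(): the state, without advancing time (a new reading comes with each control period).
- camera(name): name is "scene" or "side" or "wrist"; returns the picture (384x512x3 uint8, blue, green, red); there is no depth.
- get_calibration(name): a dict with "intrinsics" (3x3 intrinsics, pixels), "pose" (4x4, takes a point from camera to world coordinates); the wrist camera has in their place "mount" (4x4, takes a point from camera to tool coordinates, whose origin is the TCP and whose axes are the flange's). Camera axes: x right, y down, z forward; pixel columns grow to the right and rows downward; lengths in m; the calibration is good to about 2 mm. The wrist camera is an equidistant fisheye: a pixel r from the principal point sees the ray r / f radians off the axis. A picture is of the moment at which its call begins: read the wrist's pose just before it. get_calibration takes no time and is no camera call.
- workorder.hand_in(): hands the job in; it is judged then, once.
The state is a dict: "time_s": time; "q": joint angles; "joint_velocities": joint speeds; "joint_efforts": joint torques, N m; "tcp_pos": TCP position; "ee_rot": TCP orientation; "wrist_force": force on the tool from outside, world axes, zero at the start; "ft_torque": the same for the moment, N m; "finger_gap": finger opening in m; "finger_force": force on a finger pad.
Only numpy, scipy, OpenCV 4.12 (cv2) and the standard library are available. Lean on these libraries where they do the work, as an engineer would, in place of code of your own. Each camera call takes 0.05 s, during which the arm holds its last target. There are 200 camera calls.

## Working session

There is one attempt and no reset: what is moved stays moved. The work goes in short steps, Python scripts to look and compute and a tool call to move; the robot and the scene stay as the last step left them, time stands still between calls to the robot, and variables do not carry over. Pictures are saved under pics/ and viewed, at most 11 in all, crops included, and the job is handed in when it is done.

Besides the shell and the picture viewer there is one more tool, called as a command line: name --argument value ..., lists and objects as JSON in quotes. apply_moves: Moves the arm, as the interface text tells. Its arguments: {"type":"object","properties":{"deltas":{"type":"string"},"squeeze":{"type":"number"}},"required":["deltas"]}

```bash
mkdir -p pics; python3 - <<'E'
from rig import env,camera,get_calibration
import cv2,numpy as np
s=env.read_state();print(s['tcp_pos'],s['ee_rot'],s['finger_gap'],env.hold_point_z)
for n in("scene","side"):
    im=camera(n);cv2.imwrite(f"pics/{n}0.png",im);cv2.imwrite(f"pics/{n}_v.png",cv2.resize(im,(800,600),interpolation=cv2.INTER_CUBIC))
    c=get_calibration(n);print(c['intrinsics'],c['pose'])
E
```

```text
[0.24279075 0.49294514 0.23037467] [ 1.79888185e+02 -4.50842212e-03 -2.62316525e+01] 0.08569285587018549 -0.0187
[[392.30634645   0.         256.56576419]
 [  0.         392.30634645 189.35085429]
 [  0.           0.           1.        ]] [[ 0.15328164  0.81289745 -0.56187407  1.18783195]
 [ 0.98815791 -0.13010392  0.08134442 -0.12552807]
 [-0.00697735 -0.56768891 -0.82321359  1.01731164]
 [ 0.          0.          0.          1.        ]]
[[347.05056451   0.         258.27540048]
 [  0.         347.05056451 190.24112859]
 [  0.           0.           1.        ]] [[ 8.39148351e-01 -3.38463880e-01  4.25760786e-01  2.46385071e-02]
 [-5.43902254e-01 -5.23081699e-01  6.56167565e-01 -8.53138990e-01]
 [ 6.18654984e-04 -7.82194181e-01 -6.23034413e-01  8.86974757e-01]
 [ 0.00000000e+00  0.00000000e+00  0.00000000e+00  1.00000000e+00]]
```

View pics/scene_v.png

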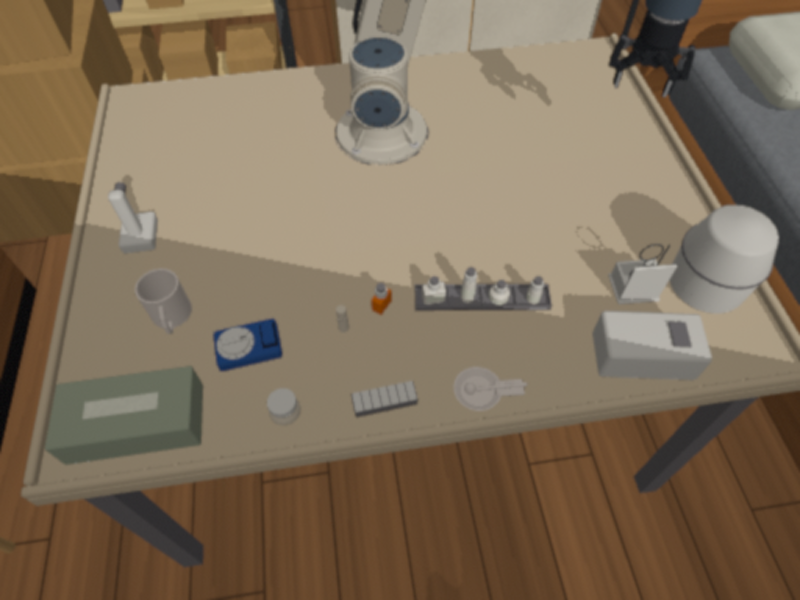

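View pics/side_v.png

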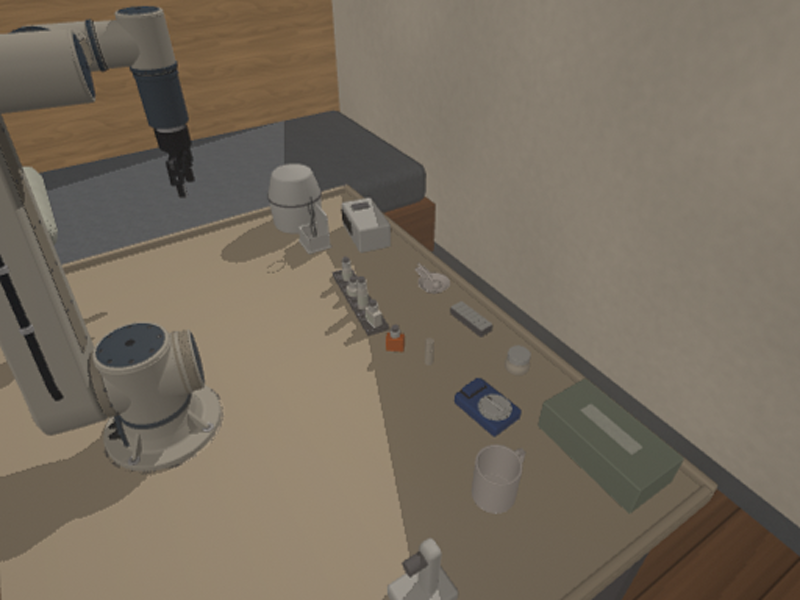

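The scene view shows the tray with flat, tall, squat and medium bottles, left to right at about (433,285), (470,272), (500,288) and (537,282). The orange decoy is at (381,297), the lip balm at (342,318) and the timer at (247,343) with its bar at (268,335). I'll enlarge both views to measure.

```bash
python3 - <<'E'
import cv2,numpy as np
a=cv2.imread("pics/scene0.png")
c1=cv2.resize(a[168:203,262:357],(800,295),interpolation=cv2.INTER_CUBIC)  # x8.42
c2=cv2.resize(a[195:240,130:225],(800,379)[:2],interpolation=cv2.INTER_CUBIC)[:295]
cv2.imwrite("pics/c1.png",np.vstack([c1,c2]))
b=cv2.imread("pics/side0.png")
d1=cv2.resize(b[160:230,205:290],(728,600),interpolation=cv2.INTER_CUBIC)
cv2.imwrite("pics/d1.png",d1)
E
```

```text
(no output)
```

View pics/c1.png

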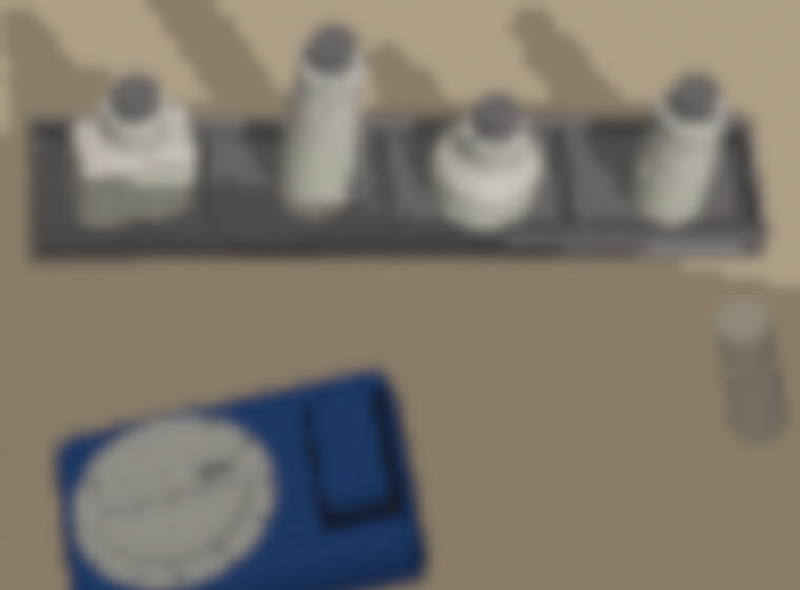

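View pics/d1.png

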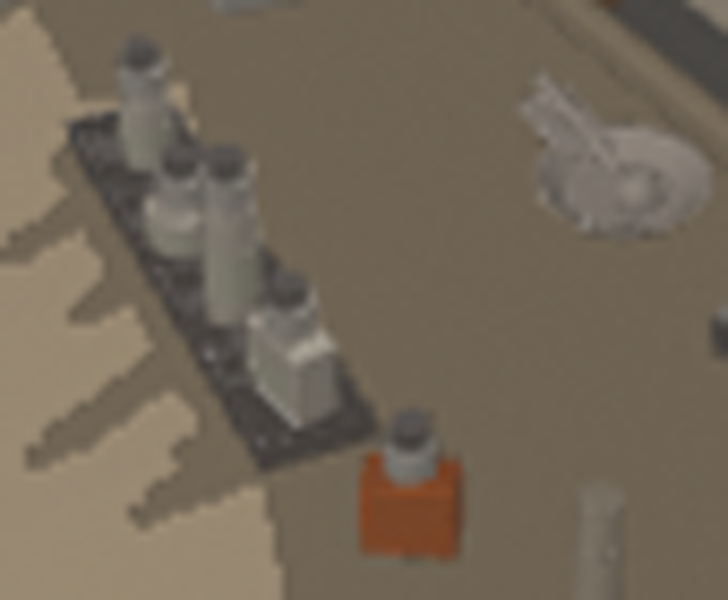

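c1 (scene ×8.42): the tick buttons are at flat (134,93), tall (331,44), squat (493,112) and medium (692,92). The start bar is centred near (350,447) in the lower panel, and the dial is to its left. d1 (side ×8.56) has medium (142,46), squat (182,156), tall (227,155) and flat (291,286). The glasses are clear of this area.

```bash
cat >h.py <<'E'
import numpy as np,cv2
from rig import env,camera,get_calibration
def ray(n,u,v):
    c=get_calibration(n);P=c['pose'];d=P[:3,:3]@np.linalg.inv(c['intrinsics'])@[u,v,1];return P[:3,3],d
def at(n,u,v,z):
    o,d=ray(n,u,v);return (o+d*(z-o[2])/d[2])
E
python3 - <<'E'
from h import *
np.set_printoptions(precision=4,suppress=True)
k=800/95.;hh={'flat':.072,'tall':.096,'squat':.054,'medium':.072}
S=dict(flat=(134,93),tall=(331,44),squat=(493,112),medium=(692,92));D=dict(flat=(291,286),tall=(227,155),squat=(182,156),medium=(142,46))
for n in S:
    a=at('scene',262+(S[n][0]+.5)/k-.5,168+(S[n][1]+.5)/k-.5,hh[n]);b=at('side',205+(D[n][0])/8.565-.5,160+D[n][1]/8.565-.5,hh[n]);print(n,a,b)
for nm,p,z in [('barc',(350,447),.045),('TL',(60,440),.032),('TR',(383,372),.032),('BR',(423,553),.032),('dial',(174,495),.045),('balm',(742,318),.068)]:
    print(nm,at('scene',130+p[0]/k,195+p[1]/k,z))
for nm,p,z in [('tTL',(32,120),.014),('tTR',(745,118),.014),('tBL',(32,245),.014),('tBR',(762,240),.014)]:
    print(nm,at('scene',262+p[0]/k,168+p[1]/k,z))
E
```

```text
flat [0.514  0.0354 0.072 ] [0.5109 0.032  0.072 ]
tall [0.5212 0.103  0.096 ] [0.5197 0.102  0.096 ]
squat [0.5299 0.1642 0.054 ] [0.5278 0.1635 0.054 ]
medium [0.5448 0.2303 0.072 ] [0.5439 0.2308 0.072 ]
barc [ 0.6802 -0.2888  0.045 ]
TL [ 0.6558 -0.3855  0.032 ]
TR [ 0.6474 -0.2792  0.032 ]
BR [ 0.715  -0.2689  0.032 ]
dial [ 0.6884 -0.3454  0.045 ]
balm [ 0.6657 -0.1576  0.068 ]
tTL [0.4808 0.0065 0.014 ]
tTR [0.522  0.2691 0.014 ]
tBL [ 0.536  -0.0029  0.014 ]
tBR [0.5757 0.2596 0.014 ]
```

apply_moves --deltas "3 -4 0 0 0 0 -1;6 -8 0 0 0 0 -1;9 -12.5 0 0 0 0 -1;12 -17 -1 0 0 0 -1;15 -21 -2 0 0 0 -1;18 -25 -3 0 0 0 -1;21 -29 -4 0 0 0 -1;24 -33.5 -4 0 0 0 -1;26 -37 -4 0 0 0 -1;27.8 -39 -4 0 0 0 -1;27.8 -39 -4 0 0 0 -1;27.8 -39 -4 0 0 0 -1" --squeeze 20

```text
time_s: 1.3
tcp_pos: [0.521, 0.1027, 0.1906]
ee_rot: [180.0, 0.1, -26.3]
wrist_force: [-0.3, 1.1, -0.7]
finger_gap: 0.0002
finger_force: 0.0
```

```bash
python3 - <<'E'
from h import *
s=env.read_state();print(s['time_s'],s['tcp_pos'],s['ee_rot'],s['finger_gap'],s['wrist_force'])
im=camera('wrist');cv2.imwrite('pics/w1.png',im);cv2.imwrite('pics/w1v.png',cv2.resize(im,(800,600),interpolation=cv2.INTER_CUBIC))
c=get_calibration('wrist');print(c)
E
```

```text
1.3 [0.52096524 0.10266752 0.19058515] [ 1.79950094e+02  6.58988680e-02 -2.63438104e+01] 0.00015229855816303403 [-0.27527451  1.12285832 -0.70064509]
{'intrinsics': array([[297.31863964,   0.        , 255.80171197],
       [  0.        , 297.31863964, 190.26600497],
       [  0.        ,   0.        ,   1.        ]]), 'mount': array([[-5.57669455e-05, -9.49953496e-01, -3.12391344e-01,
         7.97712010e-02],
       [ 9.99999862e-01,  1.10073357e-04, -5.13239280e-04,
         2.85817779e-04],
       [ 5.21939412e-04, -3.12391329e-01,  9.49953359e-01,
        -1.43662759e-01],
       [ 0.00000000e+00,  0.00000000e+00,  0.00000000e+00,
         1.00000000e+00]])}
```

View pics/w1v.png

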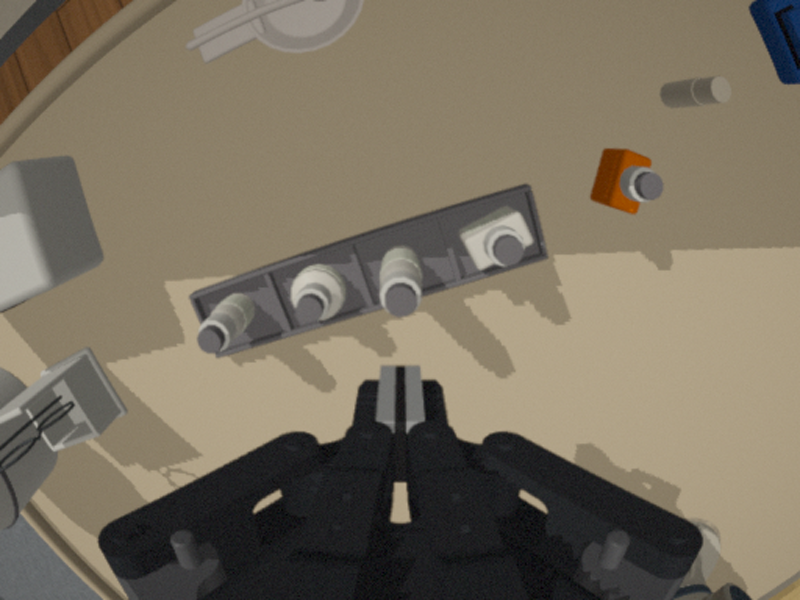

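The wrist view shows all four buttons clearly: tall (401,299), squat (309,306), flat (507,248), medium (211,336). The flat bottle sits at the −y end, next to the orange decoy.

```bash
cat >>h.py <<'E'
from scipy.spatial.transform import Rotation as Rn
def wr(u,v,z,tp,eul):
    c=get_calibration('wrist');K=c['intrinsics'];M=c['mount'];R=Rn.from_euler('xyz',eul,degrees=True).as_matrix()
    p=np.array([u-K[0,2],v-K[1,2]]);r=np.linalg.norm(p);t=r/K[0,0]
    d=np.r_[p/r*np.sin(t),np.cos(t)];d=R@M[:3,:3]@d;o=R@M[:3,3]+tp
    return o+d*(z-o[2])/d[2]
E
python3 - <<'E'
from h import *
np.set_printoptions(precision=4,suppress=True)
s=env.read_state();print(s['tcp_pos'])
for n,u,v,z in [('tall',401,299,.096),('squat',309,306,.054),('flat',507,248,.072),('medium',211,336,.072)]:
    print(n,wr((u+.5)*.64-.5,(v+.5)*.64-.5,z,s['tcp_pos'],s['ee_rot']))
E
```

```text
[0.5207 0.1034 0.1908]
tall [0.5208 0.1025 0.096 ]
squat [0.5302 0.1641 0.054 ]
flat [0.5143 0.0362 0.072 ]
medium [0.5454 0.2279 0.072 ]
```

apply_moves --deltas "0 0 -4 0 0 0 -1;0 0 -7.5 0 0 0 -1;0 0 -8.7 0 0 0 -1;0 0 -9.2 0 0 0 -1;0 0 -9.5 0 0 0 -1;0 0 -9.7 0 0 0 -1;0 0 -9.7 0 0 0 -1"

```text
time_s: 2.05
tcp_pos: [0.5217, 0.1038, 0.0954]
ee_rot: [-179.9, -0.1, -26.2]
wrist_force: [-0.5, -0.7, 0.0]
finger_gap: -0.0004
finger_force: 0.0
```

apply_moves --deltas "0 0 -0.1 0 0 0 -1;0 0 -0.2 0 0 0 -1;0 0 -0.2 0 0 0 -1"

```text
time_s: 2.35
tcp_pos: [0.5215, 0.1035, 0.0928]
ee_rot: [-179.9, -0.1, -26.2]
wrist_force: [0.5, -0.3, 2.2]
finger_gap: 0.0005
finger_force: 1.2
```

```bash
python3 - <<'E'
from h import *
s=env.read_state();print(s['tcp_pos'],s['wrist_force'])
im=camera('wrist');cv2.imwrite('pics/w2.png',im[150:290,180:340]);cv2.imwrite('pics/w2v.png',cv2.resize(im[150:290,180:340],(640,560),interpolation=cv2.INTER_CUBIC))
E
```

```text
[0.52153514 0.10350577 0.09281638] [ 0.54966636 -0.34374106  2.22717341]
```

View pics/w2v.png

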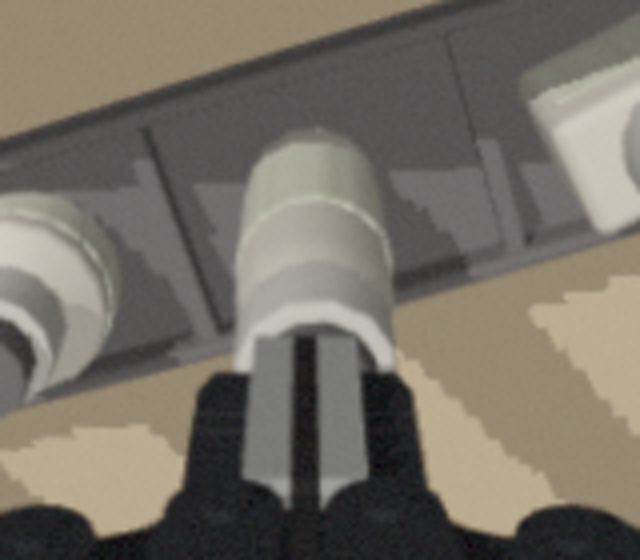

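The fingertips sit centred on the tall cap, in light contact at 2.2 N. I'll press about 3 mm further.

apply_moves --deltas "0 0 -0.1 0 0 0 -1;0 0 -0.2 0 0 0 -1;0 0 -0.3 0 0 0 -1;0 0 -0.35 0 0 0 -1;0 0 -0.35 0 0 0 -1"

```text
time_s: 2.9
tcp_pos: [0.521, 0.1033, 0.0886]
ee_rot: [180.0, 0.0, -26.2]
wrist_force: [0.7, 0.5, 2.6]
finger_gap: 0.0
finger_force: 0.9
```

apply_moves --deltas "0 0 1 0 0 0 -1;0 0 3 0 0 0 -1;0 -2 3 0 0 0 -1;-0.7 -6.7 3 0 0 0 -1;-0.7 -6.7 3 0 0 0 -1;-0.7 -6.7 0.5 0 0 0 -1;-0.7 -6.7 -0.6 0 0 0 -1;-0.7 -6.7 -1.1 0 0 0 -1;-0.7 -6.7 -1.3 0 0 0 -1;-0.7 -6.7 -1.3 0 0 0 -1"

```text
time_s: 3.9
tcp_pos: [0.5143, 0.0367, 0.0761]
ee_rot: [180.0, -0.0, -26.2]
wrist_force: [0.6, -0.2, 0.2]
finger_gap: -0.0003
finger_force: 0.0
```

```bash
python3 - <<'E'
from h import *
s=env.read_state();print(s['tcp_pos'],s['wrist_force'])
im=camera('wrist');cv2.imwrite('pics/w3v.png',cv2.resize(im[100:290,130:383],(796,598),interpolation=cv2.INTER_CUBIC))
E
```

```text
[0.51429293 0.03665321 0.07605778] [ 0.60316365 -0.24933379  0.1587122 ]
```

View pics/w3v.png

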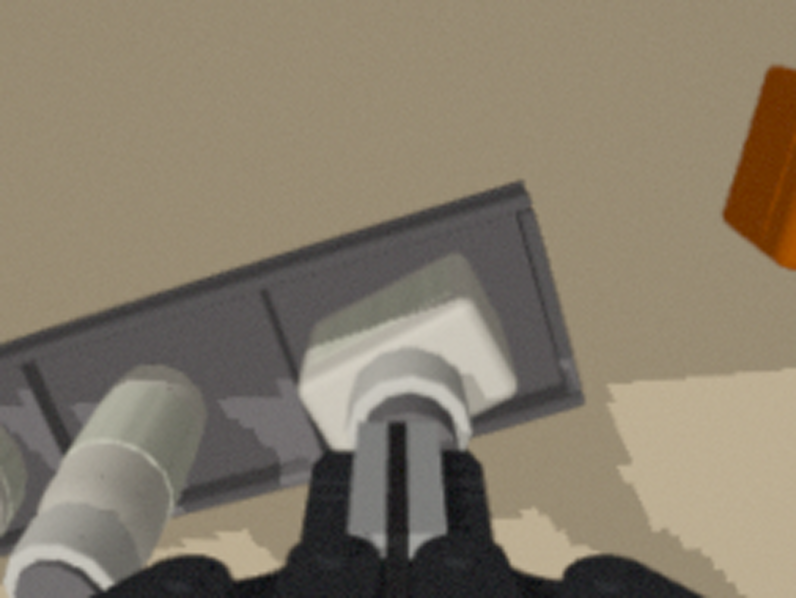

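The tips are just above the flat cap, with the button about 2 mm to image-right. I'll shift slightly and press.

apply_moves --deltas "-0.1 -0.2 0 0 0 0 -1;-0.1 -0.2 -0.3 0 0 0 -1;-0.1 -0.2 -0.5 0 0 0 -1;-0.1 -0.2 -0.6 0 0 0 -1;-0.1 -0.2 -0.7 0 0 0 -1;-0.1 -0.2 -0.8 0 0 0 -1;-0.1 -0.2 -0.9 0 0 0 -1;-0.1 -0.2 -1.0 0 0 0 -1;-0.1 -0.2 -1.05 0 0 0 -1;-0.1 -0.2 -1.05 0 0 0 -1"

```text
time_s: 4.95
tcp_pos: [0.5131, 0.0344, 0.0652]
ee_rot: [-180.0, -0.0, -26.2]
wrist_force: [-0.7, 0.4, 1.9]
finger_gap: -0.0003
finger_force: 0.6
```

apply_moves --deltas "0 0 1 0 0 0 -1;0 0 4 0 0 0 -1;0 0 6.5 0 0 0 -1;0.4 4 6.5 0 0 0 -1;1 8.5 6.5 0 0 0 -1;1.7 13 6.5 0 0 0 -1;1.7 13 6.5 0 0 0 -1;1.7 13 3 0 0 0 -1;1.7 13 0.5 0 0 0 -1;1.7 13 -0.5 0 0 0 -1;1.7 13 -0.7 0 0 0 -1;1.7 13 -0.7 0 0 0 -1"

```text
time_s: 6.15
tcp_pos: [0.5307, 0.1643, 0.0593]
ee_rot: [-180.0, -0.1, -26.2]
wrist_force: [-0.5, -0.3, 1.1]
finger_gap: 0.0003
finger_force: 0.0
```

```bash
python3 - <<'E'
from h import *
s=env.read_state();print(s['tcp_pos'],s['wrist_force'])
im=camera('wrist');cv2.imwrite('pics/w4v.png',cv2.resize(im[100:290,130:383],(796,598),interpolation=cv2.INTER_CUBIC))
E
```

```text
[0.53070864 0.16431399 0.05927414] [-0.47471636 -0.30915195  1.14747061]
```

View pics/w4v.png

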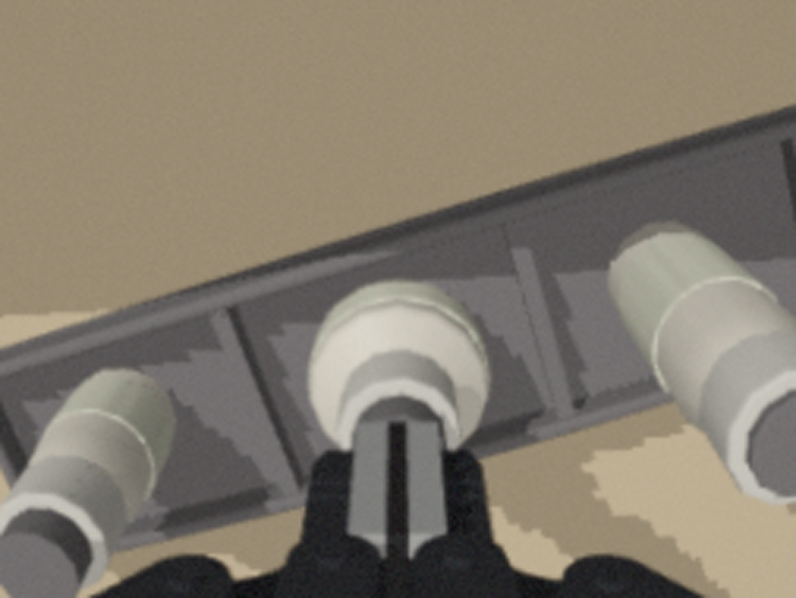

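The tips are centred over the squat cap. The tall button (right) is visibly sunken and the medium one (left) is still proud. I'll press the squat button.

apply_moves --deltas "0 0 -0.3 0 0 0 -1;0 0 -0.5 0 0 0 -1;0 0 -0.6 0 0 0 -1;0 0 -0.7 0 0 0 -1;0 0 -0.8 0 0 0 -1;0 0 -0.9 0 0 0 -1;0 0 -1.0 0 0 0 -1;0 0 -1.1 0 0 0 -1;0 0 -1.1 0 0 0 -1"

```text
time_s: 7.1
tcp_pos: [0.5302, 0.1644, 0.0472]
ee_rot: [-180.0, -0.0, -26.2]
wrist_force: [0.6, 0.4, 2.7]
finger_gap: 0.0
finger_force: 1.0
```

apply_moves --deltas "0 0 1 0 0 0 -1;0 0 5 0 0 0 -1;0 0 10 0 0 0 -1;1 -4 12 0 0 0 -1;2 -8.5 12 0 0 0 -1;3 -13 12 0 0 0 -1;4 -17.5 12 0 0 0 -1;5 -22 12 0 0 0 -1;6 -26.5 12 0 0 0 -1;7 -31 12 0 0 0 -1;8 -35.5 12 0 0 0 -1;9 -40 12 0 0 0 -1"

```text
time_s: 8.3
tcp_pos: [0.6196, -0.2373, 0.1675]
ee_rot: [-180.0, 0.1, -26.2]
wrist_force: [2.0, -0.1, -0.2]
finger_gap: 0.0001
finger_force: 0.0
```

```bash
python3 - <<'E'
from h import *
im=camera('wrist')
s=env.read_state();print(s['tcp_pos'],s['ee_rot'],np.abs(s['joint_velocities']).max())
im=camera('wrist')
cv2.imwrite('pics/w5.png',im);cv2.imwrite('pics/w5v.png',cv2.resize(im,(800,600),interpolation=cv2.INTER_CUBIC))
E
```

```text
[ 0.6194931  -0.24392643  0.16640941] [ 1.79817569e+02  7.34053418e-02 -2.64814598e+01] 7.104272499507138
```

View pics/w5v.png

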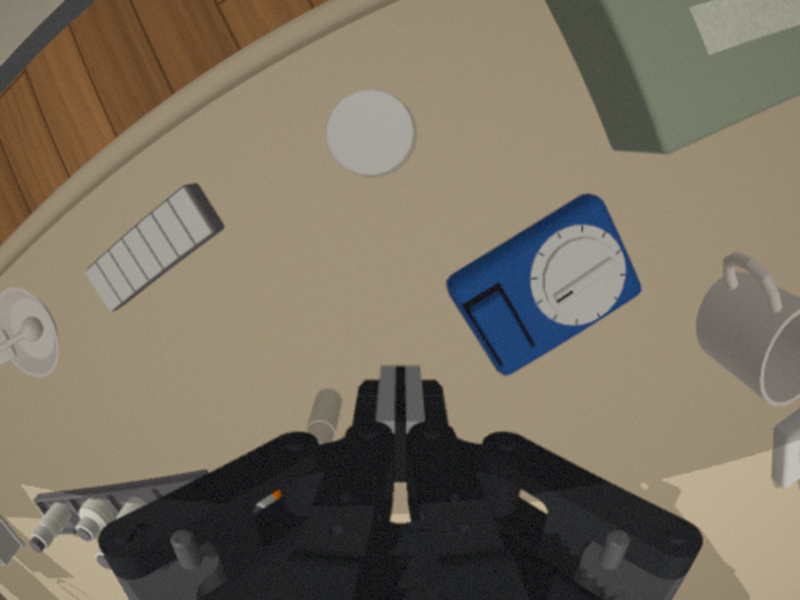

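The wrist view shows the timer with its start bar near (501,326) (corners about (466,303), (500,287), (534,346), (501,364)), the dial at (578,275) and the lip balm at (324,415).

```bash
python3 - <<'E'
from h import *
np.set_printoptions(precision=4,suppress=True)
tp=np.array([0.6195,-0.2439,0.1664]);e=[180,0,-26.3]
for n,u,v,z in [('bar',501,326,.045),('b1',466,303,.045),('b2',500,287,.045),('b3',534,346,.045),('b4',501,364,.045),('dial',578,275,.045),('balm',318,432,.068)]:
    p=wr((u+.5)*.64-.5,(v+.5)*.64-.5,z,tp,e);print(n,p,np.hypot(p[0],p[1]))
print(env.read_state()['tcp_pos'])
E
```

```text
bar [ 0.5682 -0.289   0.045 ] 0.6374267942242245
b1 [ 0.5919 -0.2752  0.045 ] 0.6527660319379633
b2 [ 0.592 -0.298  0.045] 0.6628072253560616
b3 [ 0.5453 -0.3035  0.045 ] 0.6240258617805574
b4 [ 0.5434 -0.2792  0.045 ] 0.6109839161243219
dial [ 0.577  -0.3465  0.045 ] 0.6730830969079511
balm [ 0.5622 -0.1579  0.068 ] 0.5839832940986548
[ 0.6192 -0.2407  0.1661]
```

```bash
python3 - <<'E'
from h import *
k=800/95.
for n,p,z in [('bar',(350,447),.045),('dial',(174,495),.045),('balm',(742,318),.068)]: print(n,at('scene',130+p[0]/k,195+(p[1]-295)/k,z))
s=env.read_state();print(s['tcp_pos'],s['joint_velocities'])
E
```

```text
bar [ 0.5676627  -0.28526168  0.045     ]
dial [ 0.57741966 -0.34518495  0.045     ]
balm [ 0.55143648 -0.14633344  0.068     ]
[ 0.61923556 -0.24073315  0.16608716] [ 4.26729825 -2.41556237 -3.22511238 -1.90562252  0.82739101 -3.27036928]
```

apply_moves --deltas "-2 -2 0 0 0 0 -1;-4 -4 0 0 0 0 -1;-5.2 -5 0 0 0 0 -1;-5.2 -5 -3 0 0 0 -1;-5.2 -5 -6 0 0 0 -1;-5.2 -5 -9 0 0 0 -1;-5.2 -5 -10.5 0 0 0 -1;-5.2 -5 -11 0 0 0 -1;-5.2 -5 -11 0 0 0 -1;-5.2 -5 -11 0 0 0 -1"

```text
time_s: 9.4
tcp_pos: [0.5689, -0.2857, 0.0587]
ee_rot: [-180.0, -0.1, -26.2]
wrist_force: [0.2, 0.3, 0.1]
finger_gap: -0.0001
finger_force: 0.0
```

```bash
python3 - <<'E'
from h import *
s=env.read_state();print(s['tcp_pos'],s['wrist_force'])
im=camera('wrist');cv2.imwrite('pics/w6v.png',cv2.resize(im[100:290,130:383],(796,598),interpolation=cv2.INTER_CUBIC))
E
```

```text
[ 0.56885455 -0.28573247  0.05869152] [0.15410067 0.32506387 0.09773104]
```

View pics/w6v.png

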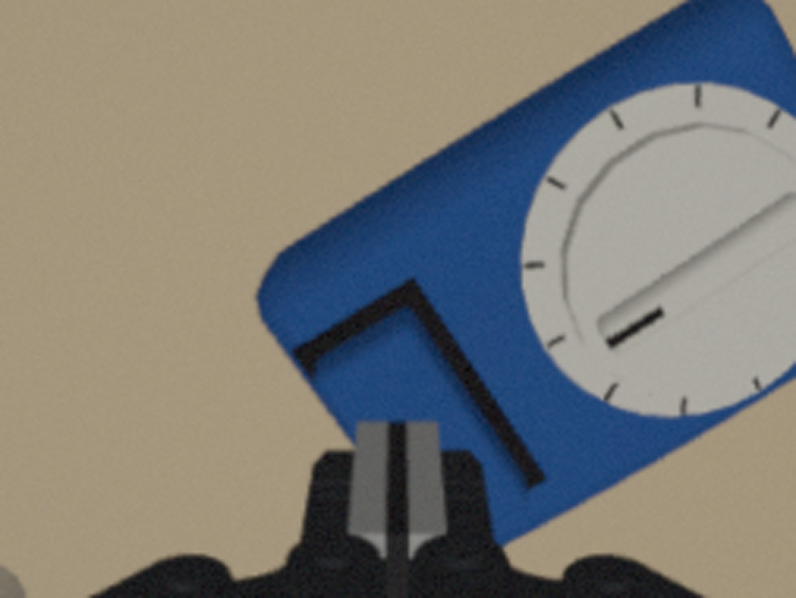

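The tips are over the bar, well clear of the dial. Now the tap: press and release.

apply_moves --deltas "0 0 -0.8 0 0 0 -1;0 0 -1.2 0 0 0 -1;0 0 -1.4 0 0 0 -1;0 0 -1.5 0 0 0 -1;0 0 -1.6 0 0 0 -1;0 0 -1.7 0 0 0 -1;0 0 -1.8 0 0 0 -1;0 0 -1.9 0 0 0 -1;0 0 -1.9 0 0 0 -1"

```text
time_s: 10.35
tcp_pos: [0.568, -0.2855, 0.0383]
ee_rot: [-180.0, 0.0, -26.2]
wrist_force: [-1.4, 2.5, 3.7]
finger_gap: 0.0003
finger_force: 1.7
```

apply_moves --deltas "0 0 0.3 0 0 0 -1;0 0 0.8 0 0 0 -1;0 0 3 0 0 0 -1;0 0 7 0 0 0 -1;0 0 11 0 0 0 -1;-2 3 13 0 0 0 -1;-4 6 13 0 0 0 -1;-6 10 13 0 0 0 -1;-8 13 13 0 0 0 -1;-8 13 13 0 0 0 -1"

```text
time_s: 11.35
tcp_pos: [0.4863, -0.1533, 0.1692]
ee_rot: [-179.9, -0.0, -26.1]
wrist_force: [0.2, -1.3, 0.1]
finger_gap: -0.0
finger_force: 0.0
```

```bash
python3 - <<'E'
from h import *
im=camera('scene')
a=cv2.imread("pics/scene0.png")
r=lambda i,y0,y1,x0,x1:cv2.resize(i[y0:y1,x0:x1],(400,300),interpolation=cv2.INTER_CUBIC)
cv2.imwrite('pics/fin.png',np.vstack([np.hstack([r(a,150,221,262,357),r(im,150,221,262,357)]),np.hstack([r(a,190,261,130,225),r(im,190,261,130,225)])]))
s=env.read_state();print(s['time_s'],s['tcp_pos'],s['wrist_force'])
E
```

```text
11.4 [ 0.48758323 -0.15458518  0.16924347] [ 0.57748217 -1.1367339  -0.08333896]
```

View pics/fin.png

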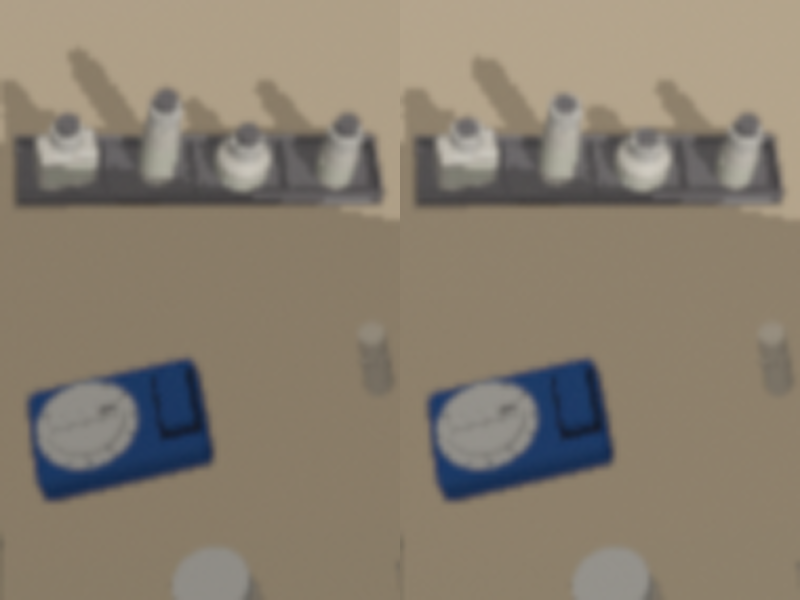

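Before and after side by side: the flat, tall and squat buttons are lower, and the medium one, the dial, the timer and the lip balm are unchanged. I'm handing in.

```bash
python3 -c "
from rig import workorder
print(workorder.hand_in())"
```

```text
the job is handed in; nothing more can be done
None
```

I pressed the tall, flat and squat buttons in that order, then tapped the timer's start bar, which reads as about 6 mm of travel at 3.7 N, and released it. In the last picture the medium button, the dial and everything else in view looked unmoved. I handed the job in at about 11.4 s, and it gave no verdict.

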